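# Open the top half of a stock cupboard's split door

### The arm

A 6-joint arm with a two-finger parallel gripper is mounted at the origin on the work surface. World frame = base frame: x ahead of the robot, y to its left, z up, the work surface at z = 0. Lengths are in m, angles in rad, forces in N, time in s.
With the tool pointing down it reaches from about 0.3 to 0.875 m from the base axis. Payload 6.4 kg.
Tool frame: the origin (TCP) lies on the centre line of the jaws, within the pads' length; the fingertips stand 17 mm ahead of it and the grasp point (between the pads) lies 2 mm behind it (tips_ahead is the distance from the TCP to the fingertips, in m); z points along the fingers, y is the direction in which the jaws open and shut (so a half turn about z gives the same grasp; the last joint's range is limited). The gripper opens to 85 mm and grips with 20 to 120 N. Pads are 22 mm wide; open, the fingers measure 114 mm over their backs; the gripper's body (76 mm by 85 mm) begins 54 mm behind the grasp point. The pads swing forward as they close: fully open they stand 13 mm farther back than shut.
Start: joints at [-1.48, 0.181, 1.607, -0, 1.354, -0.206], TCP at [0.168, -0.55, 0.248] pointing down, gripper open.
Joint ranges: [-2.99, 2.99], [-0.89, 2.07], [0.3, 2.58], [-1.14, 4.28], [0, 2.63], [-3.12, 3.12]. Speed limits (rad/s): [2.57, 2.57, 3.01, 3.14, 3.14, 3.14].

### API

Orientations are given as a rotation vector (axis times angle).
In Python, from cell import * gives the robot as it stands. The module is installed in compiled form; this text tells all that it offers.
- The arm moves only by the shell command python3 -m crank 'ROWS' [FORCE]. ROWS is text: rows parted by semicolons, each of 5 numbers parted by spaces: the gripper command: -1 is shut, 1 is fully open, values between are in proportion, then the shift along the tool's x, y, z in mm, then the turn about the tool's z in rad. In form: gripper x y z roll; .... A call has exactly 10 rows; each row is the pose to reach, as a shift and turn from the pose measured when the call began, along the tool's axes at that moment; what a row does not reach only later rows make up. A row lasts 1/10 s, in which the tool goes at most 50 mm and 8.59 degrees, less where a joint would pass 70% of its speed; a pose out of reach is approached as far as the arm can. A call with a gripper value outside its range is refused whole. The fingers move at their own pace and stop on an object; FORCE is the grip in N (left out, the last holds). Time passes only in rows, so rows that repeat a pose let the fingers close, or fill a call up. It gives the time, the measured TCP pose, the force and the opening at its end, in the units of the state.
- get_state(): the state, without advancing time (a new reading comes with each control period).
- get_image(name): name is "scene" or "top" or "wrist"; returns the picture (384x512x3 uint8, blue, green, red); there is no depth.
- camera_info(name): a dict with "fov_y" (degrees; the focal length in pixels is half the picture's height over the tangent of half this angle, whatever the lens; pixels are square), "cx", "cy" (the principal point, pixels), "dist" ([k1, k2, p1, p2, k3] as OpenCV has them; the pictures are not rectified), "camera_from_world" (4x4, takes a point from world to camera coordinates); the wrist camera has in their place "tool_from_camera" (4x4, takes a point from camera to tool coordinates, whose origin is the TCP and whose axes are the flange's). Camera axes: x right, y up, looking along -z (the intrinsics and any distortion apply to the point x, -y, -z); pixel columns grow to the right and rows downward; lengths in m; the calibration is good to about 2 mm. A picture is of the moment at which its call begins: read the wrist's pose just before it. camera_info takes no time and is no camera call.
- close_job(): hands the job in, once; it reports no verdict.
The state is a dict: "time": time; "q": joint angles; "joint_velocities": joint speeds; "joint_efforts": joint torques, N m; "position": TCP position; "ee_rot": TCP orientation; "contact_force": force on the tool from outside, world axes, zero at the start; "wrist_torque": the same for the moment, N m; "gripper_width": finger opening in m.
Only numpy, scipy, OpenCV 4.12 (cv2) and the standard library are available. Lean on these libraries where they do the work, as an engineer would, in place of code of your own. Each camera call takes 0.05 s, during which the arm holds its last target.

### The job

Open the top half of the stock cupboard's split door to about a right angle and leave it so, with the bottom half still shut and bolted and the other things on the bench left as they are. First free it from the bottom half: lift the upright drop bolt by its crossbar, turn it anticlockwise (seen from above) until the crossbar lies along the door, and set it down gently on its parking block, never letting it drop. Let go of it, and only then swing the top half open by its pull, the bolt staying parked.

Things in the scene. Friction and masses are not known exactly. Their poses are not given: they have to be found in the camera images.
- cupboard: Plywood bench cupboard, 195 deep x 302 wide x 240 mm high, fixed. Origin under its middle (z 0), z up; the door front faces its -x, front face at local x = -105 mm. The door is split level into two halves, 260 mm wide, 15 mm thick (top z 122-232 mm, bottom 15-117 mm), both hinged on the upright axis at local (-105, +130) mm and swinging out to -x.
- top_leaf (a joint): Angle of the top half of the door, rad: 0 shut, grows as it swings out, stop at 1.75. Stiff enough (0.12 N m) to stay where it is left. Blocked while the drop bolt is down.
- top_hinge (a point): Point on the hinge axis of the top half, 200 mm above the bench; the axis is vertical. Opening turns the leaf clockwise seen from above. Its frame turns with the leaf: x is into the cupboard when shut, the leaf reaches along its -y.
- pull_grip (a point): Point to pinch, at z = 200 mm, on the top half's pull: an upright steel bar 12 mm thick, 45 mm off the leaf's face, 230 mm from the hinge axis, spanning z = 152 to 222 mm with a stub to the leaf at each end. Best pinched from above, fingers closing along the leaf. Its frame turns with the leaf (axes as top_hinge).
- bolt_grip (a point): Middle of the drop bolt's steel crossbar (64 long x 14 thick x 24 mm high) on top of its upright 14 mm rod; z = 279 mm when down, 39 mm above the cupboard's top. Its x runs along the bar, z up. Down, the bar points roughly straight out from the door. The rod stands 26 mm off the leaf's face, 100 mm from the hinge axis, 130 mm along the leaf from the pull.
- bolt_lift (a joint): Height of the drop bolt, m: 0 down, 0.055 at its upper stop. It weighs about 2.5 N and falls if let go unparked. Its foot sits 20 mm deep in a keep on the bottom half. The parking block is clamped at another height each time: parked, the bolt rests somewhere between 0.024 and 0.040, so raise it to its stop, turn it, and lower it until it is felt to rest.
- bolt_turn (a joint): Turn of the drop bolt, rad, anticlockwise from above: -0.2 to 0.2 at the start, bar straight out from the door; 1.4 to 1.57 with the bar along the door; stops at -0.3 and 1.6. A 40 mm lug on the rod, parallel to the bar, then lies over the square steel parking block beside the rod, on the pull's side. Below the block's top it cannot turn past about 0.7.
- bottom_leaf (a joint): Angle of the bottom half of the door, rad: 0 shut. It must stay shut.
- bottom_bolt (a joint): Draw of the bottom half's own level barrel bolt near the bench, m: 0 shot home, 0.040 drawn. Leave it shot.
- coasters: Stack of wooden discs, 90 mm across, 45 mm high, in front of the cupboard under the swing of the top half. Origin under its middle.
- glue: White jar, 56 mm across, 100 mm high, in front of the cupboard under the swing of the top half. Origin under its middle.
- dish: White bowl, 110 mm across, 35 mm high. Origin under its middle.
- brush: Brush, 190 mm long, lying. Origin under its middle.
- tape: Paper tape roll lying flat, 90 mm across, 24 mm high. Origin under its middle.
- offcut_tray: Wooden tray of small cut pieces, 160 x 110 x 30 mm. Origin under its middle.

How it is judged:
By the outcome, as a careful person would: the job done as asked, in the order asked, and still so for the second after the job is handed in, with the robot touching nothing.
It also fails if it takes over 72 s, if anything falls off the work surface, if the arm or the gripper's body presses on something with over 40 N, if the wrist force passes 120 N, or if a joint passes its speed limit or range.

## Working session

There is one attempt and no reset: what is moved stays moved. The work goes in short steps, Python scripts to look and compute and a shell command to move; the robot and the scene stay as the last step left them, time stands still between calls to the robot, and variables do not carry over. Pictures are saved under pics/ and viewed, and the job is handed in when it is done.

```bash
mkdir -p pics; ls; python3 - <<'E'
from cell import *
import cv2
s=get_state();print(s)
for n in ("scene","top","wrist"):
    cv2.imwrite(f"pics/a_{n}.png",get_image(n)); print(n,camera_info(n))
E
```

```text
pics
{'time': 0.0, 'q': array([-1.48030101e+00,  1.81560045e-01,  1.60804465e+00, -4.82684863e-05,
        1.35381844e+00, -2.06300519e-01]), 'joint_velocities': array([ 0.00015592,  0.00132242, -0.00013949, -0.00109783,  0.00150309,
       -0.00183176]), 'joint_efforts': array([-2.13713298e-03, -4.44880199e+01, -3.51336336e+01, -4.08568176e-04,
        9.08943883e-03,  9.03571404e-07]), 'position': array([ 0.16811484, -0.54929893,  0.24735575]), 'ee_rot': array([-3.10525166e+00, -4.64242172e-01, -9.24379158e-05]), 'contact_force': array([-0.31778317, -0.20890483, -0.17366309]), 'wrist_torque': array([ 0.01526519, -0.00581343, -0.01950154]), 'gripper_width': 0.08564191634999839}
scene {'fov_y': 42.4026790752551, 'cx': 252.01184842585803, 'cy': 192.76361412217753, 'dist': array([-0.06282707,  0.        ,  0.        ,  0.        ,  0.        ]), 'camera_from_world': array([[ 0.79516684,  0.60615514,  0.01690089, -0.38565478],
       [-0.47920194,  0.61105969,  0.63005679,  0.1519468 ],
       [ 0.37158471, -0.50909921,  0.77636512, -1.96968603],
       [ 0.        ,  0.        ,  0.   
[... 379 characters left out ...]
       [-9.45577467e-02, -7.26244644e-04,  9.95519113e-01,
        -1.38555596e+00],
       [ 0.00000000e+00,  0.00000000e+00,  0.00000000e+00,
         1.00000000e+00]])}
wrist {'fov_y': 71.17219609003624, 'cx': 257.0807132721948, 'cy': 194.7170271161451, 'dist': array([-0.03921305,  0.        ,  0.        ,  0.        ,  0.        ]), 'tool_from_camera': array([[ 1.19734194e-03,  9.59121021e-01,  2.82993699e-01,
         7.19607813e-02],
       [ 9.99998702e-01, -8.43368084e-04, -1.37263950e-03,
         9.74241587e-04],
       [-1.07785954e-03,  2.82994975e-01, -9.59120786e-01,
        -1.23447034e-01],
       [ 0.00000000e+00,  0.00000000e+00,  0.00000000e+00,
         1.00000000e+00]])}
```

View pics/a_scene.png

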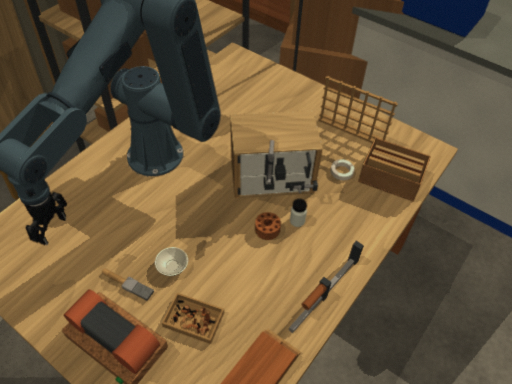

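View pics/a_top.png

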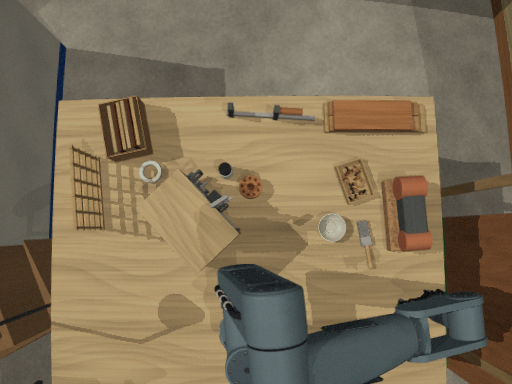

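```bash
python3 - <<'E'
import cv2
a=cv2.imread("pics/a_top.png")[140:290,120:290];cv2.imwrite("pics/a_topc.png",cv2.resize(a,None,fx=4.5,fy=4,interpolation=cv2.INTER_CUBIC)[:600])
a=cv2.imread("pics/a_scene.png")[100:250,210:380];cv2.imwrite("pics/a_scc.png",cv2.resize(a,None,fx=4,fy=4,interpolation=cv2.INTER_CUBIC))
E
```

```text
(no output)
```

View pics/a_topc.png

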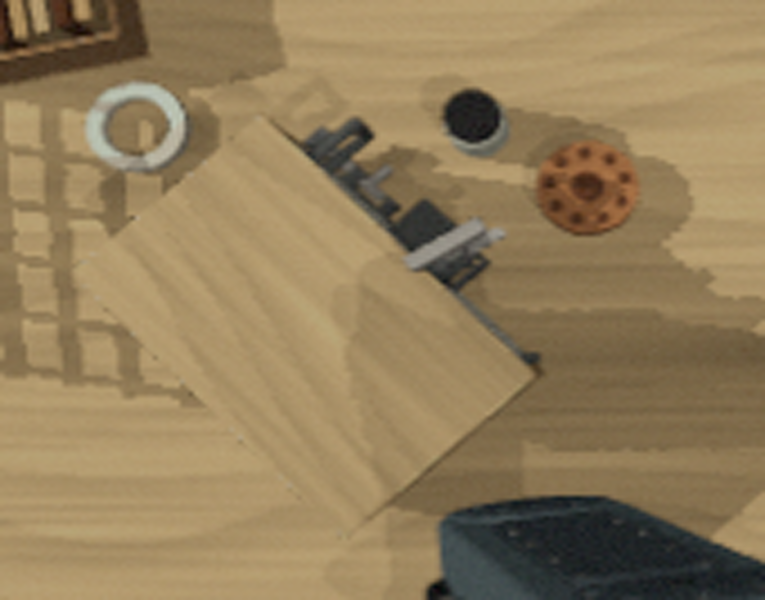

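View pics/a_scc.png

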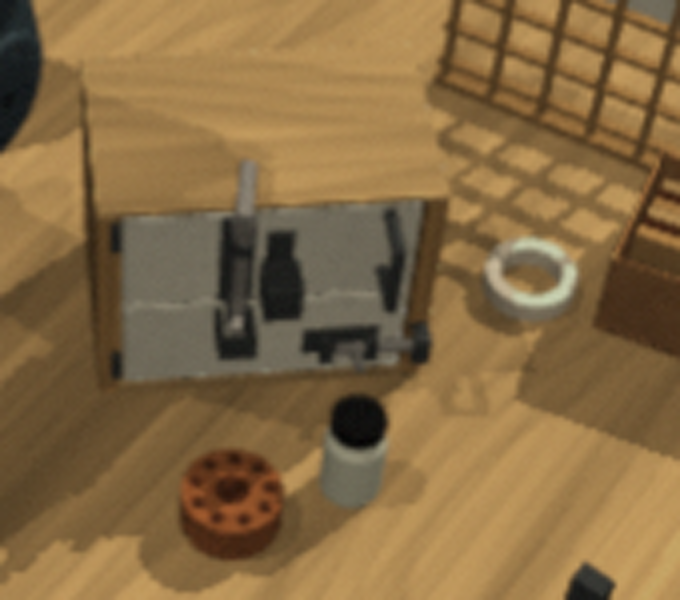

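```bash
cat > h.py <<'E'
from cell import *
import cv2,numpy as np
from scipy.spatial.transform import Rotation as R
def K(ci):
    f=192/np.tan(np.radians(ci["fov_y"]/2)); return np.array([[f,0,ci["cx"]],[0,f,ci["cy"]],[0,0,1]])
def wTc(n,s=None):
    ci=camera_info(n)
    if n=="wrist":
        T=np.eye(4);T[:3,:3]=R.from_rotvec(s["ee_rot"]).as_matrix();T[:3,3]=s["position"]
        return T@ci["tool_from_camera"]
    return np.linalg.inv(ci["camera_from_world"])
def ray(n,px,s=None):
    ci=camera_info(n);T=wTc(n,s)
    u=cv2.undistortPoints(np.array(px,float).reshape(-1,1,2),K(ci),ci["dist"]).reshape(-1,2)
    d=np.c_[u[:,0],-u[:,1],-np.ones(len(u))]@T[:3,:3].T
    return T[:3,3],d
def onz(n,px,z,s=None):
    o,d=ray(n,px,s); return o+d*((z-o[2])/d[:,2])[:,None]
def proj(n,P,s=None):
    ci=camera_info(n);C=np.linalg.inv(wTc(n,s));P=np.atleast_2d(P)
    p=P@C[:3,:3].T+C[:3,3]; p=p*[1,-1,-1]
    return cv2.projectPoints(p,np.zeros(3),np.zeros(3),K(ci),ci["dist"])[0].reshape(-1,2)
def pt(s):
    print("t",round(s["time"],2),"pos",s["position"].round(4),"rot",R.from_rotvec(s["ee_rot"]).as_matrix().round(3).tolist(),"F",s["contact_force"].round(1),"T",s["wrist_torque"].round(2),"w",round(s["gripper_width"],4),"q",s["q"].round(3))
def tool(s,P):
    return R.from_rotvec(s["ee_rot"]).inv().apply(np.array(P)-s["position"])*1000
E
python3 - <<'E'
from h import *
c=lambda a:[[120+x/4.5,140+y/4] for x,y in a]
P=onz("top",c([(265,118),(538,372),(355,537),(75,265)]),.24);print(P.round(4))
for i in range(4):
    d=P[(i+1)%4]-P[i];print(np.linalg.norm(d).round(4),np.degrees(np.arctan2(d[1],d[0])).round(1))
print(onz("top",c([(412,262),(483,228)]),.291).round(4))
print(onz("top",c([(472,117)]),.1).round(4),onz("top",c([(588,187)]),.045).round(4))
pt(get_state())
E
```

```text
[[0.6028 0.2266 0.24  ]
 [0.3881 0.0235 0.24  ]
 [0.254  0.1586 0.24  ]
 [0.4801 0.3688 0.24  ]]
0.2956 -136.6
0.1903 134.8
0.3087 42.9
0.1879 -49.2
[[0.4771 0.1104 0.291 ]
 [0.5037 0.0599 0.291 ]]
[[0.6244 0.0814 0.1   ]] [[ 0.5633 -0.0147  0.045 ]]
t 0.15 pos [ 0.1681 -0.5495  0.2476] rot [[0.956, 0.292, -0.0], [0.292, -0.956, 0.001], [0.0, -0.001, -1.0]] F [-0.1  0.9 -0.4] T [-0.05  0.02  0.  ] w 0.085 q [-1.48   0.181  1.608 -0.     1.354 -0.206]
```

```bash
python3 -m crank '1 25 -25 -25 -0.09; 1 55 -55 -50 -0.18; 1 85 -85 -75 -0.27; 1 115 -115 -100 -0.36; 1 145 -145 -125 -0.45; 1 175 -175 -150 -0.54; 1 205 -205 -150 -0.63; 1 235 -235 -150 -0.72; 1 265 -265 -150 -0.81; 1 290 -290 -150 -0.9'; python3 -c "
from h import *
s=get_state();pt(s);print(tool(s,[.53,.04,.42]))"
```

```text
time: 1.15
position: [0.3611, -0.1855, 0.3981]
ee_rot: [-2.591, -1.775, -0.002]
contact_force: [-0.1, -0.9, 0.3]
gripper_width: 0.0854
t 1.15 pos [ 0.3611 -0.1855  0.3981] rot [[0.361, 0.932, 0.0], [0.932, -0.361, 0.001], [0.001, -0.0, -1.0]] F [-0.1 -0.9  0.3] T [-0.01 -0.04  0.02] w 0.0854 q [-7.700e-01 -3.060e-01  1.772e+00  1.000e-03  1.676e+00 -4.000e-01]
[271.29289769  75.96378488 -21.5506201 ]
```

```bash
python3 -m crank '1 27 8 0 -0.09; 1 55 15 0 -0.18; 1 85 25 0 -0.27; 1 115 32 0 -0.36; 1 145 40 0 -0.45; 1 175 50 0 -0.54; 1 205 58 0 -0.63; 1 235 67 0 -0.72; 1 265 76 0 -0.81; 1 270 76 0 -0.89'; python3 - <<'E'
from h import *
s=get_state();pt(s);cv2.imwrite("pics/b_w.png",get_image("wrist"));cv2.imwrite("pics/b_s.png",get_image("scene"))
E
```

```text
time: 2.15
position: [0.5306, 0.0412, 0.3976]
ee_rot: [-1.566, -2.721, -0.003]
contact_force: [0.3, -0.3, 0.2]
gripper_width: 0.0856
t 2.15 pos [0.5306 0.0412 0.3976] rot [[-0.502, 0.865, -0.001], [0.865, 0.502, 0.002], [0.002, 0.001, -1.0]] F [ 0.3 -0.3  0.2] T [ 0.02 -0.06  0.04] w 0.0856 q [-0.147  0.     1.506  0.002  1.636 -0.673]
```

View pics/b_w.png

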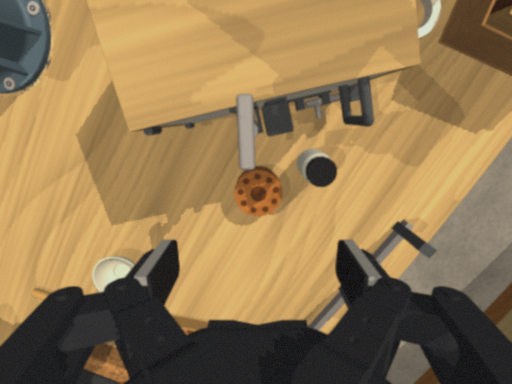

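```bash
python3 - <<'E'
import cv2
a=cv2.imread("pics/b_w.png")[40:190,110:310+120];cv2.imwrite("pics/b_wc.png",cv2.resize(a,None,fx=2.5,fy=2.5,interpolation=cv2.INTER_CUBIC))
a=cv2.imread("pics/b_w.png")[80:180,220:390];cv2.imwrite("pics/b_wd.png",cv2.resize(a,None,fx=4.5,fy=4.5,interpolation=cv2.INTER_CUBIC))
E
```

```text
(no output)
```

View pics/b_wc.png

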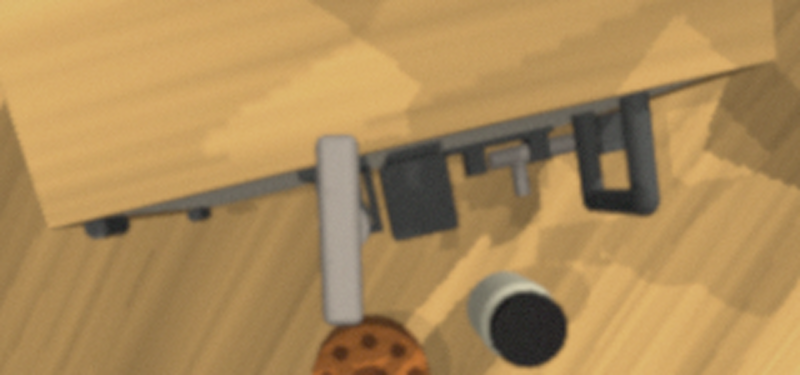

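View pics/b_wd.png

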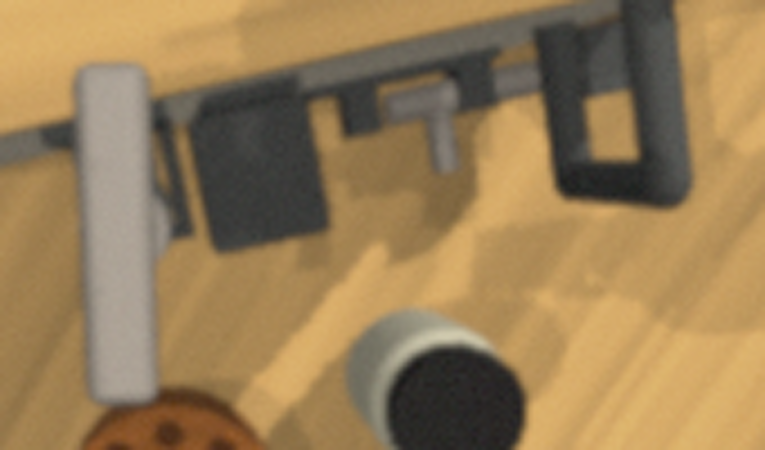

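```bash
python3 - <<'E'
from h import *
s=get_state()
d=lambda a:[[220+x/4.5,80+y/4.5] for x,y in a]
c=lambda a:[[110+x/2.5,40+y/2.5] for x,y in a]
b=onz("wrist",d([(78,66),(148,64),(157,401),(90,404)]),.291,s);print(b.round(4))
e1=(b[0]+b[1])/2;e2=(b[2]+b[3])/2;print("bar mid",(e1+e2)/2,"len",np.linalg.norm(e1-e2),"ang",np.degrees(np.arctan2(*(e2-e1)[[1,0]])), "w",np.linalg.norm(b[0]-b[1]))
m=(e1+e2)/2
r=onz("wrist",c([(48,228),(772,62)]),.24,s);print(r.round(4),np.linalg.norm(r[1]-r[0]),np.degrees(np.arctan2(*(r[1]-r[0])[[1,0]])))
p=onz("wrist",d([(668,185)]),.222,s)[0];print("pull",p, p-m, np.linalg.norm((p-m)[:2]),np.degrees(np.arctan2(*(p-m)[[1,0]])))
E
```

```text
[[0.4718 0.1076 0.291 ]
 [0.4826 0.1141 0.291 ]
 [0.5147 0.0615 0.291 ]
 [0.5038 0.0545 0.291 ]]
bar mid [0.49322227 0.08444548 0.291     ] len 0.06175908101725783 ang -58.76225874340179 w 0.012612614651246131
[[0.387  0.0225 0.24  ]
 [0.6061 0.2231 0.24  ]] 0.2971337495767442 42.47209656509925
pull [0.60117619 0.15742978 0.222     ] [ 0.10795392  0.07298431 -0.069     ] 0.13031023803235803 34.06141034773131
```

```bash
python3 -c "
from h import *
s=get_state();print(tool(s,[.4932,.0844,.276]))"
```

```text
[ 56.59821023  -9.36253596 121.83720702]
```

```bash
python3 -m crank '1 20 -4 0 -0.02; 1 40 -8 0 -0.02; 1 57 -9 0 -0.02; 1 57 -9 20 -0.02; 1 57 -9 45 -0.02; 1 57 -9 70 -0.02; 1 57 -9 90 -0.02; 1 57 -9 105 -0.02; 1 57 -9 115 -0.02; 1 57 -9 122 -0.02' 40; python3 - <<'E'
from h import *
s=get_state();pt(s);cv2.imwrite("pics/c_w.png",get_image("wrist"))
E
```

```text
time: 3.25
position: [0.4927, 0.0854, 0.2756]
ee_rot: [-1.544, -2.734, -0.001]
contact_force: [0.3, -0.1, 0.6]
gripper_width: 0.0855
t 3.25 pos [0.4927 0.0854 0.2756] rot [[-0.517, 0.856, -0.001], [0.856, 0.517, 0.002], [0.002, 0.0, -1.0]] F [ 0.3 -0.1  0.6] T [0.04 0.01 0.03] w 0.0855 q [-0.067 -0.012  1.759  0.002  1.396 -0.61 ]
```

View pics/c_w.png

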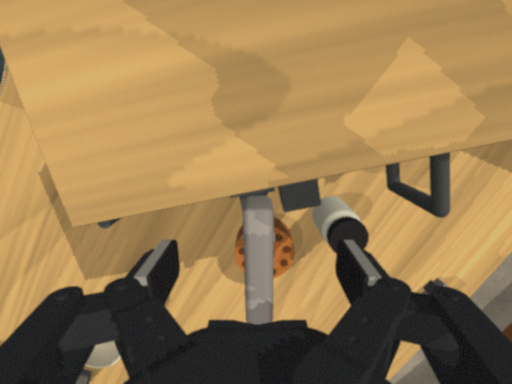

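The bar lies midway between the fingers (bar at column 259, rows 195–325; jaws at columns 178 and 338), so I can close.

```bash
python3 -m crank '0.6 0 0 0 0; 0.2 0 0 0 0; -0.2 0 0 0 0; -0.5 0 0 0 0; -0.7 0 0 0 0; -0.9 0 0 0 0; -1 0 0 0 0; -1 0 0 0 0; -1 0 0 0 0; -1 0 0 0 0' 60; python3 -c "
from h import *
s=get_state();pt(s)"
```

```text
time: 4.3
position: [0.4931, 0.0854, 0.2752]
ee_rot: [-1.544, -2.735, -0.002]
contact_force: [4.8, 1.7, 2.2]
gripper_width: 0.0133
t 4.3 pos [0.4931 0.0854 0.2752] rot [[-0.517, 0.856, -0.0], [0.856, 0.517, 0.002], [0.002, 0.001, -1.0]] F [4.8 1.7 2.2] T [ 0.35 -0.69  0.01] w 0.0133 q [-0.067 -0.012  1.759  0.002  1.395 -0.61 ]
```

```bash
python3 -m crank '-1 0 1 -3 0; -1 0 1 -8 0; -1 0 1 -14 0; -1 0 1 -20 0; -1 0 1 -26 0; -1 0 1 -32 0; -1 0 1 -38 0; -1 0 1 -43 0; -1 0 1 -47 0; -1 0 1 -50 0'; python3 -c "
from h import *
s=get_state();pt(s)"
```

```text
time: 5.3
position: [0.4935, 0.0857, 0.3254]
ee_rot: [-1.544, -2.734, -0.001]
contact_force: [-4.2, -2.9, -2.0]
gripper_width: 0.013
t 5.3 pos [0.4935 0.0857 0.3254] rot [[-0.517, 0.856, -0.002], [0.856, 0.517, 0.002], [0.002, -0.001, -1.0]] F [-4.2 -2.9 -2. ] T [-0.53  0.58 -0.02] w 0.013 q [-6.600e-02 -4.400e-02  1.690e+00  1.000e-03  1.497e+00 -6.090e-01]
```

Lifted 50 mm, still gripped at 13 mm. I'll ease up to the stop.

```bash
python3 -m crank '-1 0 -0.4 -1 0; -1 0 -0.4 -2 0; -1 0 -0.4 -3 0; -1 0 -0.4 -4 0; -1 0 -0.4 -4.5 0; -1 0 -0.4 -5 0; -1 0 -0.4 -5 0; -1 0 -0.4 -5 0; -1 0 -0.4 -5 0; -1 0 -0.4 -5 0'; python3 - <<'E'
from h import *
s=get_state();pt(s);cv2.imwrite("pics/d_w.png",get_image("wrist"));cv2.imwrite("pics/d_s.png",cv2.resize(get_image("scene")[100:250,210:380],None,fx=4,fy=4,interpolation=2))
E
```

```text
time: 6.3
position: [0.4933, 0.0856, 0.3303]
ee_rot: [-1.544, -2.734, -0.001]
contact_force: [1.7, -0.6, -4.9]
gripper_width: 0.0132
t 6.3 pos [0.4933 0.0856 0.3303] rot [[-0.517, 0.856, -0.001], [0.856, 0.517, 0.002], [0.002, -0.0, -1.0]] F [ 1.7 -0.6 -4.9] T [-0.1  -0.15 -0.05] w 0.0132 q [-0.067 -0.048  1.684  0.002  1.507 -0.61 ]
```

View pics/d_s.png

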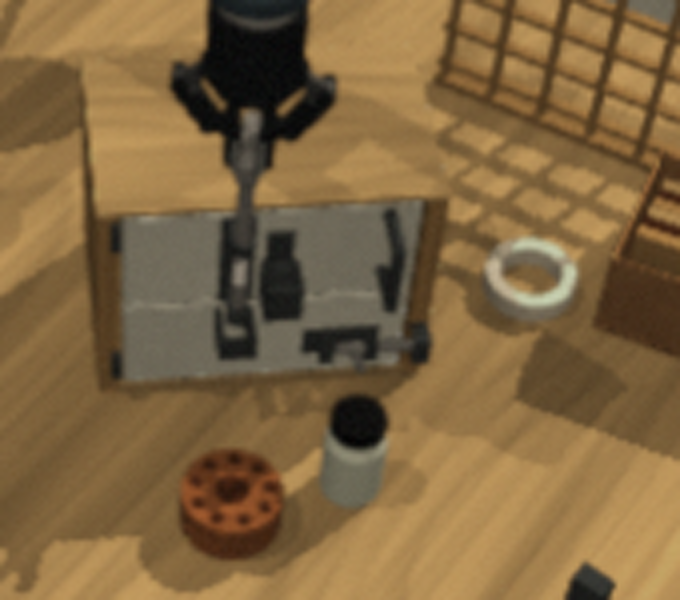

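View pics/d_w.png

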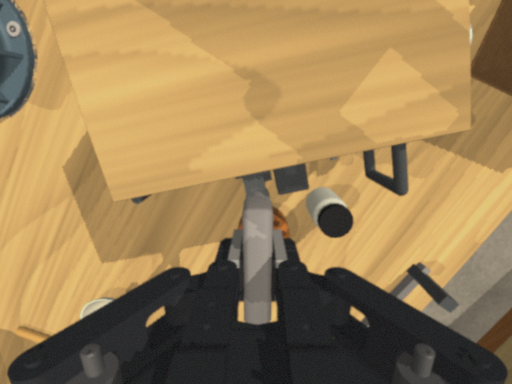

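```bash
python3 -m crank '-1 0 0 0 -0.06; -1 0 0 0 -0.15; -1 0 0 0 -0.25; -1 0 0 0 -0.35; -1 0 0 0 -0.45; -1 0 0 0 -0.55; -1 0 0 0 -0.65; -1 0 0 0 -0.75; -1 0 0 0 -0.8; -1 0 0 0 -0.8'; python3 -c "
from h import *
s=get_state();pt(s)"
```

```text
time: 7.4
position: [0.4936, 0.0861, 0.3303]
ee_rot: [-0.356, -3.121, -0.004]
contact_force: [3.0, 2.0, -6.0]
gripper_width: 0.0131
t 7.4 pos [0.4936 0.0861 0.3303] rot [[-0.974, 0.225, -0.0], [0.225, 0.974, 0.003], [0.001, 0.003, -1.0]] F [ 3.  2. -6.] T [ 0.23 -0.42  0.05] w 0.0131 q [-0.066 -0.047  1.684  0.003  1.506 -1.41 ]
```

```bash
python3 -m crank '-1 0 0 0 -0.06; -1 0 0 0 -0.15; -1 0 0 0 -0.25; -1 0 0 0 -0.35; -1 0 0 0 -0.45; -1 0 0 0 -0.55; -1 0 0 0 -0.65; -1 0 0 0 -0.75; -1 0 0 0 -0.84; -1 0 0 0 -0.87'; python3 - <<'E'
from h import *
s=get_state();pt(s);cv2.imwrite("pics/e_w.png",get_image("wrist"));cv2.imwrite("pics/e_s.png",cv2.resize(get_image("scene")[100:250,210:380],None,fx=4,fy=4,interpolation=2))
M=R.from_rotvec(s["ee_rot"]).as_matrix();print(np.degrees(np.arctan2(M[1,0],M[0,0]))%360)
E
```

```text
time: 8.4
position: [0.4937, 0.0865, 0.3303]
ee_rot: [-0.994, 2.979, 0.005]
contact_force: [1.5, 3.1, -5.2]
gripper_width: 0.0133
t 8.4 pos [0.4937 0.0865 0.3303] rot [[-0.799, -0.601, -0.0], [-0.601, 0.799, 0.003], [-0.002, 0.003, -1.0]] F [ 1.5  3.1 -5.2] T [ 0.08 -0.3   0.  ] w 0.0133 q [-0.066 -0.047  1.684  0.003  1.506 -2.281]
216.92149351736282
```

View pics/e_s.png

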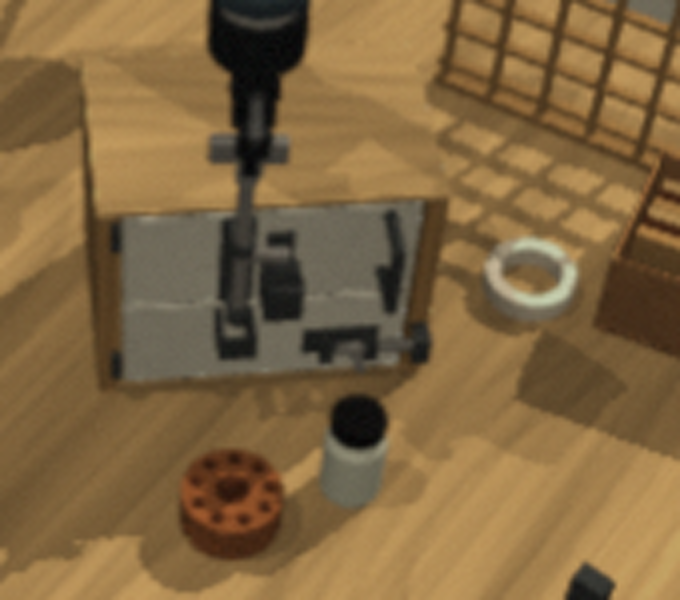

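View pics/e_w.png

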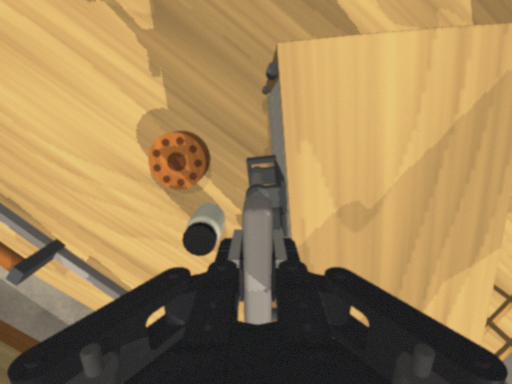

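Bar lies along the door (turn ≈1.47). Lowering slowly.

```bash
python3 -m crank '-1 0 0 2 0; -1 0 0 4 0; -1 0 0 6 0; -1 0 0 8 0; -1 0 0 10 0; -1 0 0 11 0; -1 0 0 12 0; -1 0 0 13 0; -1 0 0 13 0; -1 0 0 13 0'; python3 -m crank '-1 0 0 0.5 0; -1 0 0 1 0; -1 0 0 1.5 0; -1 0 0 2 0; -1 0 0 2.5 0; -1 0 0 3 0; -1 0 0 3 0; -1 0 0 3 0; -1 0 0 3 0; -1 0 0 3 0'
```

```text
time: 9.5
position: [0.4938, 0.0864, 0.3173]
ee_rot: [-0.991, 2.98, 0.005]
contact_force: [1.5, 0.7, -3.4]
gripper_width: 0.0133
time: 10.5
position: [0.4939, 0.0864, 0.3143]
ee_rot: [-0.991, 2.98, 0.005]
contact_force: [2.3, -0.2, -2.1]
gripper_width: 0.0129
```

```bash
python3 -m crank '-1 0 0 0.3 0; -1 0 0 0.6 0; -1 0 0 1 0; -1 0 0 1.3 0; -1 0 0 1.6 0; -1 0 0 2 0; -1 0 0 2.3 0; -1 0 0 2.6 0; -1 0 0 3 0; -1 0 0 3 0'
```

```text
time: 11.5
position: [0.4939, 0.0864, 0.3112]
ee_rot: [-0.991, 2.98, 0.005]
contact_force: [2.4, 1.7, -2.2]
gripper_width: 0.013
```

```bash
python3 -m crank '-1 0 0 0.3 0; -1 0 0 0.6 0; -1 0 0 1 0; -1 0 0 1.3 0; -1 0 0 1.6 0; -1 0 0 2 0; -1 0 0 2 0; -1 0 0 2 0; -1 0 0 2 0; -1 0 0 2 0'
```

```text
time: 12.5
position: [0.4939, 0.0864, 0.3091]
ee_rot: [-0.991, 2.98, 0.005]
contact_force: [2.5, 1.6, -2.1]
gripper_width: 0.0129
```

Still hanging (lift ≈ 0.034). Continuing.

```bash
python3 -m crank '-1 0 0 0.3 0; -1 0 0 0.6 0; -1 0 0 1 0; -1 0 0 1.3 0; -1 0 0 1.6 0; -1 0 0 2 0; -1 0 0 2 0; -1 0 0 2 0; -1 0 0 2 0; -1 0 0 2 0'
```

```text
time: 13.5
position: [0.4939, 0.0864, 0.3071]
ee_rot: [-0.991, 2.98, 0.005]
contact_force: [3.0, 0.4, -2.7]
gripper_width: 0.0131
```

```bash
python3 -m crank '-1 0 0 0.3 0; -1 0 0 0.6 0; -1 0 0 1 0; -1 0 0 1.3 0; -1 0 0 1.6 0; -1 0 0 2 0; -1 0 0 2 0; -1 0 0 2 0; -1 0 0 2 0; -1 0 0 2 0'
```

```text
time: 14.5
position: [0.4939, 0.0864, 0.3051]
ee_rot: [-0.991, 2.98, 0.005]
contact_force: [2.2, 0.2, -2.2]
gripper_width: 0.0133
```

```bash
python3 -m crank '-1 0 0 0.3 0; -1 0 0 0.6 0; -1 0 0 1 0; -1 0 0 1.3 0; -1 0 0 1.6 0; -1 0 0 2 0; -1 0 0 2 0; -1 0 0 2 0; -1 0 0 2 0; -1 0 0 2 0'
```

```text
time: 15.5
position: [0.4938, 0.0864, 0.303]
ee_rot: [-0.991, 2.98, 0.005]
contact_force: [1.8, 0.5, -2.6]
gripper_width: 0.0134
```

```bash
python3 -m crank '-1 0 0 0.3 0; -1 0 0 0.6 0; -1 0 0 1 0; -1 0 0 1 0; -1 0 0 1 0; -1 0 0 1 0; -1 0 0 1 0; -1 0 0 1 0; -1 0 0 1 0; -1 0 0 1 0'
```

```text
time: 16.5
position: [0.4939, 0.0864, 0.3026]
ee_rot: [-0.991, 2.98, 0.004]
contact_force: [-0.4, 1.6, 5.1]
gripper_width: 0.013
```

Force step to +5 N at lift ≈0.027: it rests on the block. Letting go.

```bash
python3 -m crank '-0.7 0 0 0 0; -0.6 0 0 0 0; -0.5 0 0 0 0; -0.4 0 0 0 0; -0.3 0 0 0 0; -0.2 0 0 0 0; -0.1 0 0 0 0; 0 0 0 0 0; 0 0 0 0 0; 0 0 0 0 0' 20; python3 - <<'E'
from h import *
s=get_state();pt(s);cv2.imwrite("pics/f_w.png",get_image("wrist"));cv2.imwrite("pics/f_s.png",cv2.resize(get_image("scene")[100:250,210:380],None,fx=4,fy=4,interpolation=2))
E
```

```text
time: 17.5
position: [0.4939, 0.0864, 0.3026]
ee_rot: [-0.991, 2.98, 0.004]
contact_force: [-0.5, 0.2, -0.0]
gripper_width: 0.0431
t 17.5 pos [0.4939 0.0864 0.3026] rot [[-0.801, -0.599, 0.001], [-0.599, 0.801, 0.003], [-0.002, 0.002, -1.0]] F [-0.5  0.2 -0. ] T [ 0.01 -0.04 -0.01] w 0.0431 q [-0.066 -0.03   1.722  0.003  1.45  -2.279]
```

View pics/f_s.png

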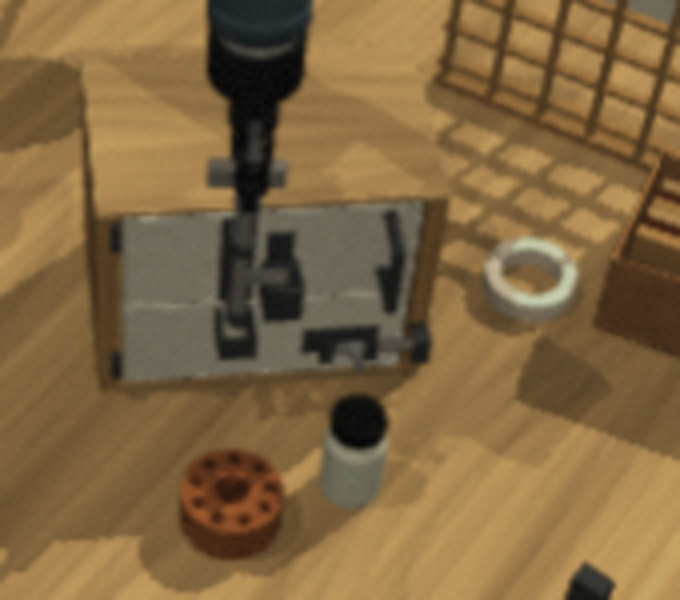

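View pics/f_w.png

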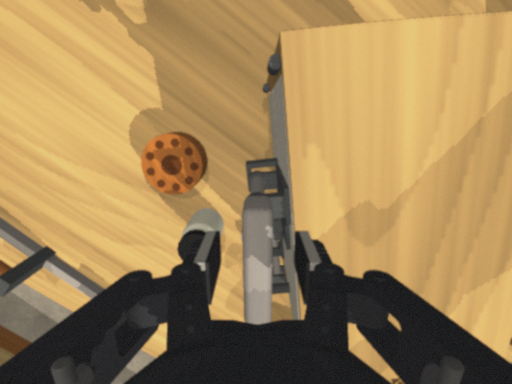

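Bolt stays parked: lug lies on the block (scene crop at 270,275), bar at (258,258) in the wrist view. Rising and moving above the pull.

```bash
python3 -m crank '0 0 0 -15 0; 0 0 0 -40 0; 0 0 0 -70 0; 0.5 -15 0 -80 0.13; 1 -40 -2 -80 0.26; 1 -65 -3 -80 0.4; 1 -90 -4 -80 0.53; 1 -115 -6 -80 0.67; 1 -130 -6 -80 0.8; 1 -130 -6 -80 0.94'; python3 -m crank '1 0 0 0 0.12; 1 0 0 0 0.26; 1 0 0 0 0.4; 1 0 0 0 0.53; 1 0 0 0 0.53; 1 0 0 0 0.53; 1 0 0 0 0.53; 1 0 0 0 0.53; 1 0 0 0 0.53; 1 0 0 0 0.53';  python3 - <<'E'
from h import *
s=get_state();pt(s);cv2.imwrite("pics/g_w.png",get_image("wrist"))
print(tool(s,[.602,.159,.198]))
for z in(.152,.2,.222):print(proj("wrist",[.602,.159,z],s))
M=R.from_rotvec(s["ee_rot"]).as_matrix();print(np.degrees(np.arctan2(M[1,0],M[0,0]))%360)
E
```

```text
time: 18.6
position: [0.6026, 0.1602, 0.3819]
ee_rot: [-0.473, -3.105, -0.005]
contact_force: [-1.2, -0.1, 1.1]
gripper_width: 0.0856
time: 19.6
position: [0.6026, 0.1602, 0.3819]
ee_rot: [-1.269, -2.872, -0.005]
contact_force: [0.2, -0.6, 0.2]
gripper_width: 0.0852
t 19.6 pos [0.6026 0.1602 0.3819] rot [[-0.673, 0.739, -0.0], [0.739, 0.673, 0.003], [0.003, 0.002, -1.0]] F [ 0.2 -0.6  0.2] T [-0.01 -0.    0.03] w 0.0852 q [ 0.068  0.216  1.301  0.003  1.625 -0.67 ]
[ -0.98181592  -1.65856926 183.93402779]
[[256.12130334 171.43683004]]
[[256.05817414 179.60023083]]
[[256.02261418 184.20330487]]
132.32721056958331
```

View pics/g_w.png

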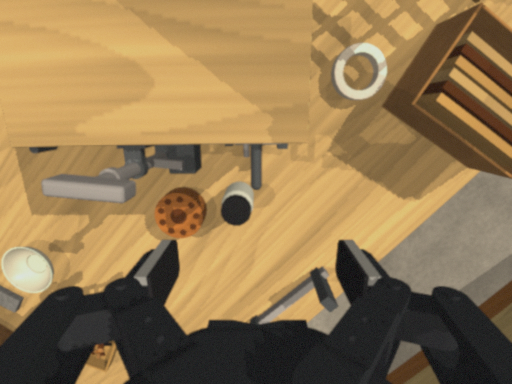

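```bash
python3 -m crank '1 -1 -1 15 0; 1 -1 -1 40 0; 1 -1 -1 65 0; 1 -1 -1 90 0; 1 -1 -1 115 0; 1 -1 -1 140 0; 1 -1 -1 160 0; 1 -1 -1 175 0; 1 -1 -1 184 0; 1 -1 -1 184 0'; python3 - <<'E'
from h import *
s=get_state();pt(s);cv2.imwrite("pics/i_w.png",get_image("wrist"))
E
```

```text
time: 20.65
position: [0.6017, 0.1593, 0.1963]
ee_rot: [-1.268, -2.87, -0.003]
contact_force: [0.4, -0.1, -0.0]
gripper_width: 0.0857
t 20.65 pos [0.6017 0.1593 0.1963] rot [[-0.673, 0.739, -0.003], [0.739, 0.673, 0.003], [0.004, -0.0, -1.0]] F [ 0.4 -0.1 -0. ] T [ 0.05  0.02 -0.03] w 0.0857 q [ 0.067  0.333  1.528  0.003  1.283 -0.673]
```

View pics/i_w.png

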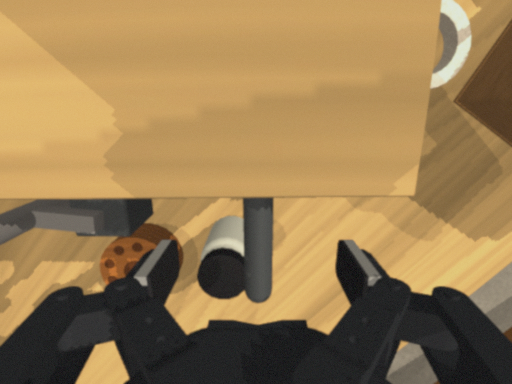

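```bash
python3 -m crank '0.6 0 0 0 0; 0.2 0 0 0 0; -0.2 0 0 0 0; -0.5 0 0 0 0; -0.7 0 0 0 0; -0.9 0 0 0 0; -1 0 0 0 0; -1 0 0 0 0; -1 0 0 0 0; -1 0 0 0 0' 40; python3 - <<'E'
from h import *
s=get_state();pt(s);cv2.imwrite("pics/j_w.png",get_image("wrist"))
# arc table in tool axes at start
M=R.from_rotvec(s["ee_rot"]).as_matrix()
def arc(hinge,p,ths):
    for th in ths:
        c,sn=np.cos(-th),np.sin(-th);v=(p-hinge);q=hinge+np.array([c*v[0]-sn*v[1],sn*v[0]+c*v[1]])
        d=M.T@np.r_[q-p,0]*1000;print(round(th,2),d.round(1),"roll",th)
p=s["position"][:2];a=np.radians(42.5);al=np.array([np.cos(a),np.sin(a)]);ou=np.array([al[1],-al[0]])
h=p-.23*al-.045*ou;print(h)
arc(h,p,np.arange(.05,.55,.05))
E
```

```text
time: 21.7
position: [0.6023, 0.1592, 0.198]
ee_rot: [-1.269, -2.872, -0.004]
contact_force: [-4.2, -1.4, 5.0]
gripper_width: 0.0108
t 21.7 pos [0.6023 0.1592 0.198 ] rot [[-0.673, 0.739, -0.001], [0.739, 0.673, 0.003], [0.003, 0.001, -1.0]] F [-4.2 -1.4  5. ] T [-0.3   0.58  0.01] w 0.0108 q [ 0.067  0.332  1.526  0.003  1.284 -0.673]
[0.40234937 0.03702697]
0.05 [-11.4  -2.5  -0. ] roll 0.05
0.1 [-22.8  -5.6  -0.1] roll 0.1
0.15 [-33.9  -9.2  -0.1] roll 0.15000000000000002
0.2 [-44.8 -13.4  -0.1] roll 0.2
0.25 [-55.6 -18.1  -0.2] roll 0.25
0.3 [-66.  -23.4  -0.2] roll 0.3
0.35 [-76.2 -29.1  -0.3] roll 0.35000000000000003
0.4 [-86.1 -35.4  -0.3] roll 0.4
0.45 [-95.7 -42.2  -0.3] roll 0.45
0.5 [-104.9  -49.4   -0.4] roll 0.5
```

View pics/j_w.png

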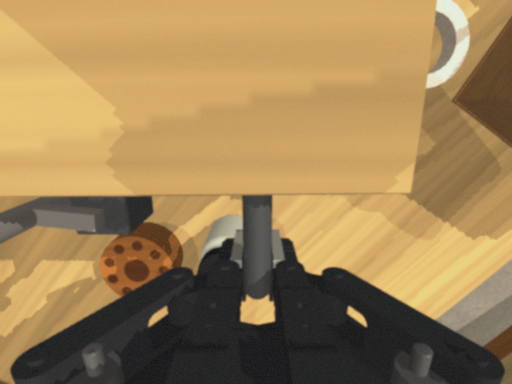

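```bash
python3 -m crank '-1 -5 -1 0 0.02; -1 -11 -2.5 0 0.05; -1 -17 -4 0 0.075; -1 -23 -5.6 0 0.1; -1 -28 -7.4 0 0.125; -1 -34 -9.2 0 0.15; -1 -39 -11.3 0 0.175; -1 -45 -13.4 0 0.2; -1 -50 -15.7 0 0.225; -1 -55.6 -18 0 0.25'; python3 - <<'E'
from h import *
s=get_state();pt(s);cv2.imwrite("pics/k_s.png",cv2.resize(get_image("scene")[100:250,210:380],None,fx=4,fy=4,interpolation=2))
M=R.from_rotvec(s["ee_rot"]).as_matrix()
print(np.degrees(np.arctan2(M[1,0],M[0,0]))%360)
v=s["position"][:2]-[.4023,.037]; print(np.hypot(*v), np.degrees(np.arctan2(.1222,.2))-np.degrees(np.arctan2(v[1],v[0])))
E
```

```text
time: 22.75
position: [0.6263, 0.1054, 0.198]
ee_rot: [-1.619, -2.688, -0.002]
contact_force: [-6.3, -1.9, 7.0]
gripper_width: 0.0108
t 22.75 pos [0.6263 0.1054 0.198 ] rot [[-0.468, 0.884, -0.002], [0.884, 0.468, 0.003], [0.003, -0.0, -1.0]] F [-6.3 -1.9  7. ] T [-0.16  0.96  0.04] w 0.0108 q [-0.021  0.358  1.492  0.003  1.294 -0.508]
117.87341673187176
0.23422524026651356 14.432873049315688
```

View pics/k_s.png

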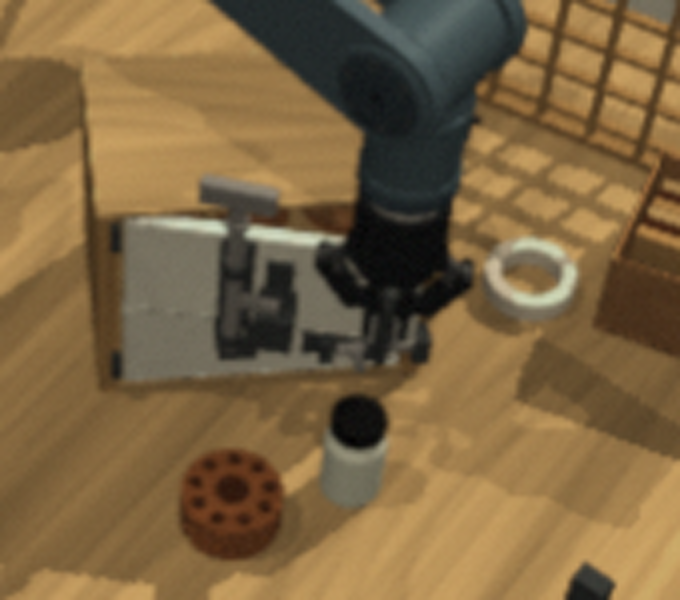

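The top half swings, the bolt stays parked, and the bottom half stays shut. Continuing along the arc.

```bash
python3 -m crank '-1 -9 -2 0 0.04; -1 -18 -4.3 0 0.08; -1 -27 -7 0 0.12; -1 -36 -10 0 0.16; -1 -45 -13.4 0 0.2; -1 -53.4 -17.1 0 0.24; -1 -62 -21.2 0 0.28; -1 -70 -25.6 0 0.32; -1 -78 -30.3 0 0.36; -1 -86 -35.4 0 0.4'; python3 -c "
from h import *
s=get_state();pt(s)"
```

```text
time: 23.8
position: [0.6348, 0.0113, 0.198]
ee_rot: [-2.127, -2.307, 0.0]
contact_force: [-7.2, 1.0, 8.0]
gripper_width: 0.0112
t 23.8 pos [0.6348 0.0113 0.198 ] rot [[-0.081, 0.997, -0.003], [0.997, 0.081, 0.003], [0.003, -0.003, -1.0]] F [-7.2  1.   8. ] T [ 0.23  1.08 -0.02] w 0.0112 q [-0.17   0.359  1.491  0.002  1.295 -0.252]
```

```bash
python3 -m crank '-1 -9 -2 0 0.04; -1 -18 -4.3 0 0.08; -1 -27 -7 0 0.12; -1 -36 -10 0 0.16; -1 -45 -13.4 0 0.2; -1 -53.4 -17.1 0 0.24; -1 -62 -21.2 0 0.28; -1 -70 -25.6 0 0.32; -1 -78 -30.3 0 0.36; -1 -86 -35.4 0 0.4'; python3 - <<'E'
from h import *
s=get_state();pt(s);cv2.imwrite("pics/l_s.png",cv2.resize(get_image("scene")[100:250,210:380],None,fx=4,fy=4,interpolation=2))
M=R.from_rotvec(s["ee_rot"]).as_matrix()
print(np.degrees(np.arctan2(M[1,0],M[0,0]))%360)
v=s["position"][:2]-[.4023,.037]; print(np.hypot(*v), np.degrees(np.arctan2(.1222,.2))-np.degrees(np.arctan2(v[1],v[0])))
E
```

```text
time: 24.8
position: [0.6061, -0.0775, 0.1979]
ee_rot: [-2.545, -1.833, 0.001]
contact_force: [-5.7, 4.3, 7.2]
gripper_width: 0.0108
t 24.8 pos [ 0.6061 -0.0775  0.1979] rot [[0.317, 0.949, -0.004], [0.949, -0.317, 0.004], [0.003, -0.005, -1.0]] F [-5.7  4.3  7.2] T [ 0.59  0.7  -0.05] w 0.0108 q [-3.220e-01  3.090e-01  1.556e+00  3.000e-03  1.281e+00 -1.000e-03]
71.54687480122377
0.2337269059544484 60.74501864594517
```

View pics/l_s.png

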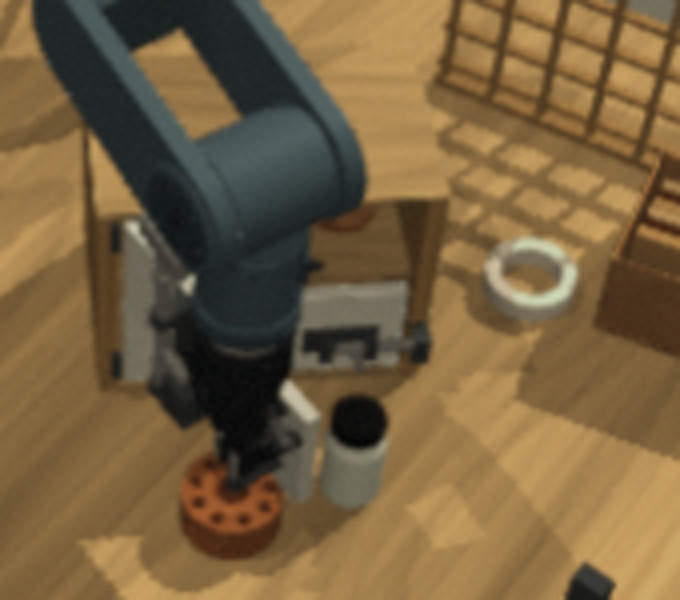

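```bash
python3 -m crank '-1 -5 -1 0 0.02; -1 -11 -2.5 0 0.05; -1 -17 -4 0 0.075; -1 -23 -5.6 0 0.1; -1 -28 -7.4 0 0.125; -1 -34 -9.2 0 0.15; -1 -39 -11.3 0 0.175; -1 -45 -13.4 0 0.2; -1 -50 -15.7 0 0.225; -1 -55.6 -18 0 0.25'; python3 - <<'E'
from h import *
s=get_state();pt(s);cv2.imwrite("pics/m_t.png",cv2.resize(get_image("top")[110:290,120:320],None,fx=3.3,fy=3.3,interpolation=2))
M=R.from_rotvec(s["ee_rot"]).as_matrix()
print(np.degrees(np.arctan2(M[1,0],M[0,0]))%360)
v=s["position"][:2]-[.4023,.037]; print(np.hypot(*v), np.degrees(np.arctan2(.1222,.2))-np.degrees(np.arctan2(v[1],v[0])))
E
```

```text
time: 25.85
position: [0.5704, -0.1254, 0.198]
ee_rot: [-2.757, -1.494, 0.003]
contact_force: [-4.4, 6.2, 6.0]
gripper_width: 0.0113
t 25.85 pos [ 0.5704 -0.1254  0.198 ] rot [[0.546, 0.838, -0.005], [0.838, -0.546, 0.004], [0.001, -0.006, -1.0]] F [-4.4  6.2  6. ] T [ 0.69  0.42 -0.02] w 0.0113 q [-0.421  0.253  1.627  0.002  1.268  0.156]
56.922374570291765
0.2337063628974322 75.44381993671185
```

View pics/m_t.png

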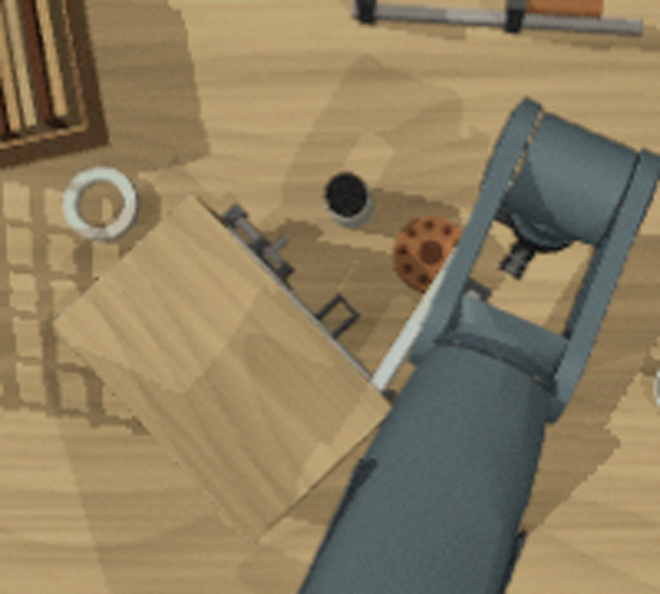

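```bash
python3 -m crank '-1 -5 -1 0 0.02; -1 -11 -2.5 0 0.05; -1 -17 -4 0 0.075; -1 -23 -5.6 0 0.1; -1 -28 -7.4 0 0.125; -1 -34 -9.2 0 0.15; -1 -39 -11.3 0 0.175; -1 -45 -13.4 0 0.2; -1 -50 -15.7 0 0.225; -1 -57 -18.6 0 0.256'; python3 - <<'E'
from h import *
s=get_state();pt(s);cv2.imwrite("pics/n_t.png",cv2.resize(get_image("top")[110:290,120:320],None,fx=3.3,fy=3.3,interpolation=2));cv2.imwrite("pics/n_w.png",get_image("wrist"))
M=R.from_rotvec(s["ee_rot"]).as_matrix()
print(np.degrees(np.arctan2(M[1,0],M[0,0]))%360)
v=s["position"][:2]-[.4023,.037]; print(np.hypot(*v), np.degrees(np.arctan2(.1222,.2))-np.degrees(np.arctan2(v[1],v[0])))
E
```

```text
time: 26.9
position: [0.5227, -0.1633, 0.198]
ee_rot: [-2.926, -1.124, 0.005]
contact_force: [-3.8, 6.9, 6.1]
gripper_width: 0.0112
t 26.9 pos [ 0.5227 -0.1633  0.198 ] rot [[0.743, 0.67, -0.005], [0.67, -0.743, 0.005], [-0.0, -0.007, -1.0]] F [-3.8  6.9  6.1] T [ 0.83  0.12 -0.03] w 0.0112 q [-0.521  0.175  1.72   0.002  1.254  0.316]
42.03166175569015
0.23372603693676422 90.41731607840688
```

View pics/n_w.png

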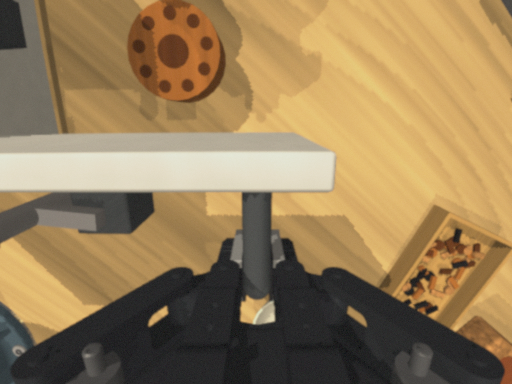

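At ≈90°. Releasing and rising straight up.

```bash
python3 -m crank '-0.7 0 0 0 0; -0.5 0 0 0 0; -0.3 0 0 0 0; -0.1 0 0 0 0; 0.1 0 0 0 0; 0.2 0 0 0 0; 0.2 0 0 0 0; 0.2 0 0 0 0; 0.2 0 0 0 0; 0.2 0 0 0 0' 20;python3 -m crank '0.2 0 0 -5 0; 0.2 0 0 -15 0; 0.2 0 0 -30 0; 0.2 0 0 -50 0; 0.2 0 0 -70 0; 0.2 0 0 -95 0; 0.2 0 0 -120 0; 0.2 0 0 -145 0; 0.2 0 0 -170 0; 0.2 0 0 -190 0'; python3 - <<'E'
from h import *
pt(get_state());cv2.imwrite("pics/o_w.png",get_image("wrist"))
E
```

```text
time: 28.0
position: [0.5222, -0.1636, 0.198]
ee_rot: [-2.926, -1.124, 0.006]
contact_force: [0.4, 0.2, -0.1]
gripper_width: 0.0512
time: 29.0
position: [0.5235, -0.1647, 0.3915]
ee_rot: [-2.929, -1.125, 0.002]
contact_force: [-1.1, 0.3, 0.2]
gripper_width: 0.0511
t 29.0 pos [ 0.5235 -0.1647  0.3915] rot [[0.743, 0.669, -0.003], [0.669, -0.743, 0.003], [0.0, -0.004, -1.0]] F [-1.1  0.3  0.2] T [-0.02  0.03 -0.03] w 0.0511 q [-5.220e-01  4.300e-02  1.474e+00  1.000e-03  1.629e+00  3.160e-01]
```

View pics/o_w.png

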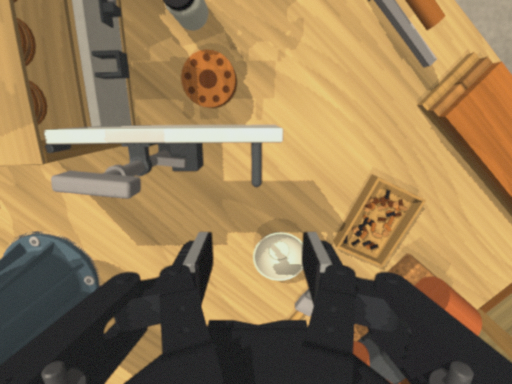

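```bash
python3 -m crank '0.2 -15 10 0 0; 0.2 -45 20 0 0; 0.2 -80 30 0 0; 0.2 -115 40 0 0; 0.2 -150 50 0 0; 0.2 -185 60 0 0; 0.2 -220 70 0 0; 0.2 -250 80 0 0; 0.2 -265 90 0 0; 0.2 -270 90 0 0'; python3 - <<'E'
from h import *
pt(get_state());t=get_image("top");cv2.imwrite("pics/p_to.png",t)
cv2.imwrite("pics/p_t.png",cv2.resize(t[110:290,120:320],None,fx=3.3,fy=3.3,interpolation=2));s=get_image("scene");cv2.imwrite("pics/p_so.png",s);cv2.imwrite("pics/p_s.png",cv2.resize(s[100:250,210:380],None,fx=4,fy=4,interpolation=2))
E
```

```text
time: 30.05
position: [0.3835, -0.4142, 0.3946]
ee_rot: [-2.934, -1.123, -0.003]
contact_force: [-0.4, 0.1, 0.7]
gripper_width: 0.051
t 30.05 pos [ 0.3835 -0.4142  0.3946] rot [[0.744, 0.668, 0.002], [0.668, -0.744, 0.001], [0.002, 0.001, -1.0]] F [-0.4  0.1  0.7] T [ 0.02  0.02 -0.06] w 0.051 q [-1.035  0.076  1.434  0.002  1.632 -0.195]
```

View pics/p_t.png

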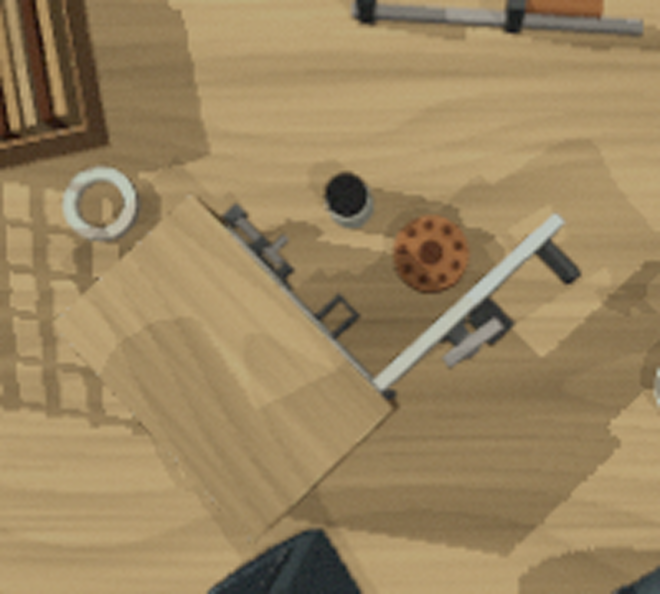

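View pics/p_s.png

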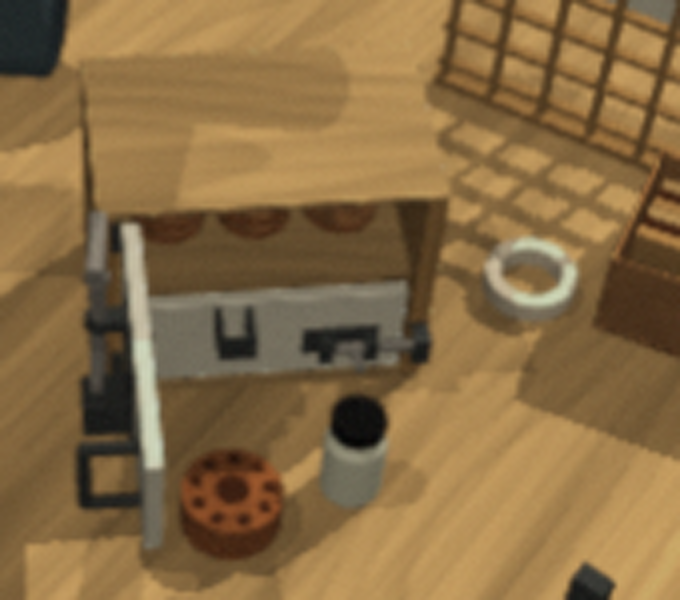

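View pics/p_to.png

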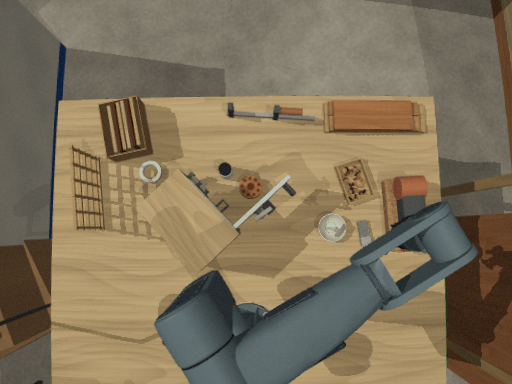

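The leaf stands perpendicular to the front, running from (378,388) to (557,222) in the top crop. The bolt is parked, the bottom half is shut with its bolt shot, and the other things haven't moved. One angle check, then I hand in.

```bash
python3 - <<'E'
from h import *
P=onz("top",[[120+x/3.3,110+y/3.3] for x,y in [(378,388),(557,220)]],.232)
d=P[1]-P[0];print("leaf opening deg",42.5-np.degrees(np.arctan2(d[1],d[0])))
close_job()
E
```

```text
leaf opening deg 89.96648060087452
the job is handed in; nothing more can be done
```

The top half of the door stands open at a right angle, with the drop bolt parked and released before the swing. I handed the job in just after 30 s.

**Bolt:** I gripped the drop bolt by its crossbar, raised it to about 0.055 and turned it anticlockwise to about 1.47 rad. I then lowered it 1–3 mm per call until the vertical force stepped from about −2.6 N to +5 N, at a lift of about 0.027, and let go.

**Door:** I swung the top half open by its pull along the hinge arc, then released it and backed off.

**Last checks:**
- The top camera measures the leaf at about 90.0°, and the arm's position at release gave 90.4°.
- In the pictures the drop bolt is still parked on its block, and the bottom half is shut with its own bolt shot.
- The coasters, glue, dish, tape and tray look unmoved. The brush was partly hidden by the arm in the last top view, though nothing went near it.
- The robot touches nothing. At the readings I took, the contact force stayed under about 15 N.
- No check failed. One early estimate of the hinge position, taken from the roof edge, was about 7 mm out, so I worked from the bolt and pull positions instead.

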